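# Snap the saddle arm onto the line-support stand

## Robot

A 7-joint arm with a two-finger parallel gripper is mounted at the origin on a cart in front of the work surface, level with it; the furniture and walls round the work are solid. World frame = base frame: x ahead of the robot, y to its left, z up, the work surface at z = 0. Lengths are in m, angles in rad, forces in N, time in s.
With the tool pointing down it reaches from about 0.4 to 0.875 m from the base axis. Payload 19.3 kg.
Tool frame: the origin (TCP) lies at the very end of the fingers, on their centre line; the grasp point (between the pads) lies 19 mm behind it; z points along the fingers, y is the line along which they close (so a half turn about z gives the same grasp; the last joint's range is limited). The gripper opens to 85 mm and grips with 20 to 120 N. Pads are 22 mm wide; open, the fingers measure 114 mm over their backs; the gripper's body (76 mm by 85 mm) begins 54 mm behind the grasp point. The pads swing forward as they close: fully open they stand 13 mm farther back than shut.
Start: joints at [-1.409, 0.521, -0.036, 1.599, 0.021, 1.021, -0.113], TCP at [0.144, 0.608, 0.231] pointing down, gripper open.
Joint ranges: [-2.91, 2.91], [-0.3, 2.13], [-1.5, 1.42], [0.17, 2.43], [-1.26, 4.41], [0.16, 1.93], [-2.52, 2.52]. Speed limits (rad/s): [1.89, 1.89, 2.39, 2.39, 3.01, 3.01, 3.01].

## Interface

Orientations are given as [roll, pitch, yaw] about the fixed x, y, z axes, in that order (R = Rz(yaw) Ry(pitch) Rx(roll)).
In Python, from workcell import monitor, viewer, bot gives the robot as it stands.
- The arm moves only by the tool move_arm, never from a script. Its arguments are lists of equal length, an entry for each row: "gripper": the opening, from 0 (shut) to 1 (fully open); "linear": the shift along the tool's x, y, z in cm, a list of three; "twist": the turn about the tool's z in degrees. A call has 1 to 8 rows; each row shifts and turns the commanded pose from where the row before left it, along the tool's axes as they then stand; what a row does not reach is not made up. A row lasts 1/10 s, in which the tool goes at most 50 mm and 8.59 degrees, less where a joint would pass 70% of its speed; a pose out of reach is approached as far as the arm can. A call with a gripper value outside its range is refused whole. The fingers move at their own pace and stop on an object; "squeeze" is the grip in N (left out, the last holds). Time passes only in rows, so rows that do not move let the fingers close. It gives the time, the measured TCP pose, the force, the opening and the grip force at its end, in the units of the state.
- monitor.observe(): the state, without advancing time (a new reading comes with each control period).
- viewer.grab_frame(name): name is "side" or "top" or "wrist"; returns a dict with "img" (400x640x3 uint8, red, green, blue), "K" (3x3 intrinsics, pixels), "eye" and "rotation" of the camera in the world. Camera axes: x right, y up, looking along -z (the intrinsics and any distortion apply to the point x, -y, -z); pixel columns grow to the right and rows downward; lengths in m; the calibration is good to about 2 mm. The wrist camera is an equidistant fisheye: a pixel r from the principal point sees the ray r / f radians off the axis. A picture is of the moment at which its call begins. There is no depth.
- bot.job_done(): hands the job in; it is judged then, once.
The state is a dict: "clock": time; "qpos": joint angles; "qd": joint speeds; "joint_efforts": joint torques, N m; "position": TCP position; "tool_rot": TCP orientation; "force": force on the tool from outside, world axes, zero at the start; "moment": the same for the moment, N m; "grip_width": finger opening in m; "finger_force": force on a finger pad.
Only numpy, scipy, OpenCV 4.12 (cv2) and the standard library are available. Lean on these libraries where they do the work, as an engineer would, in place of code of your own. Each camera call takes 0.05 s, during which the arm holds its last target. There are 200 camera calls.

## Task

Take the line-support arm that fits the stand's stub out of the parts tray: the thick square tube with the saddle at one end and the snap hole near the other. Slide it onto the stub, saddle upright, pressing the stub's spring button in so that the tube can pass over it, and push on until the button pops out fully through the hole and locks the arm. Let go of it, leave the other two parts in the tray, and do not disturb the things lying around.

Things in the scene. Friction and masses are not known exactly. Their poses are not given: they have to be found in the camera images.
- stand: line-support stand, fixed: 90 x 90 x 10 mm grey base plate, 30 x 30 mm column with a saddle on top, 121 mm high. Origin: centre of the underside, on the column's axis; z up. A level square steel stub, 20 x 20 mm, sticks out of the column in the stand's -x direction (roughly towards the robot), axis 75 mm above the worktop, tip at x = -120 mm; a 29 mm collar rings its root, x = -15 to -21 mm.
- stub_tip (a point): centre of the stub's free end; x points along the stub towards the column, z up, as in the stand's frame. The first 8 mm from the tip are a black lead-in that tapers from 14 x 14 mm to the full 20 x 20 mm. A spring button sits in the stub's -y side, its axis 60 mm from the tip.
- button_seat (a point): on the button's axis, 60 mm from the tip and 3 mm outside the stub's -y side: where point snap_hole lies when the arm is locked. Fixed to the stand. While the button is out, a tube rim is stopped by it 55 mm past the tip, however hard it is pushed.
- snap_button (a joint): spring button's travel inwards, m: 0 = fully out (9 mm proud of the stub), 0.009 = flush; 2 N when out, 6 N when flush. Greased steel pin, diameter 9 mm: straight 6.2 mm shank, then a 2.8 mm high cone of about 42 degrees. Pressed in about 6 mm (as by a finger pad flat on the tube's outside, reaching past the rim) the rim meets the cone: pushing on drives the button under the wall.
- saddle_arm: the arm to fit: square aluminium tube, 26 mm outside, 22 mm inside (1 mm play each side on the stub), 130 mm long, open at +x, closed at -x by a 12 mm longer black cap with an upright U saddle; 0.12 kg, balance point 21 mm behind the origin. Origin: centre of the tube's underside; x along the tube to the open end, z up, tube axis at z = 13 mm. Lies saddle up, open end away from the robot.
- tube_rim (a point): centre of the arm's open end (on the tube's axis, 65 mm from the origin)
- snap_hole (a point): centre of the arm's 12 mm round snap hole, on the outer face of its -y wall, 25 mm from the open rim
- thin_arm: wrong part: a thinner arm, square tube 19 x 19 mm and 130 mm long with a saddle and an 8 mm hole; its bore is too small for the stub. Origin: centre of the underside of the tube, x towards the open end. Stays in the tray.
- plain_leg: wrong part: a square tube 26 x 26 mm and 130 mm long with a rubber foot, without saddle or snap hole. Origin: centre of the underside of the tube, x towards the open end. Stays in the tray.
- parts_tray: open grey plastic tray, fixed: 184 mm (x) x 244 mm (y) over its rim, 36 mm high, 3 mm walls and floor. Origin: centre of the underside. The three tubes lie side by side along its x, about 68 mm apart in y, in any order.
- spool: bystander: flat black-flanged spool of white line, diameter 62 mm, 31 mm high; origin centre of the underside
- vial: bystander: small screw-cap vial, diameter 22 mm, 46 mm high, standing; origin centre of the underside
- chip_clamp: bystander: pale flat chip clamp frame, 50 x 85 x 15 mm; origin centre of the underside
- small_screwdriver: bystander: dark-handled screwdriver, 172 mm long, 19 mm thick, lying; origin centre of the underside

How it is judged:
On the way, in this order (a step that is already met when the one before it is completed fails the run):
1. the saddle arm is threaded on the stub, its rim between 15 mm from the tip and the button (x of tube_rim in the frame of stub_tip between 0.015 and 0.06 m and distance between tube_rim and stub_tip below 0.062 m and z of tube_rim in the frame of stub_tip between -0.006 and 0.006 m and y of tube_rim in the frame of stub_tip between -0.006 and 0.006 m and angle between the x axis of saddle_arm and the x axis of stand, either way round below 0.1 rad), for 0.1 s.
2. the button is held in under the tube wall while the rim slides past it (value of joint snap_button above 0.005 m and x of tube_rim in the frame of stub_tip above 0.063 m and distance between tube_rim and stub_tip below 0.09 m), for 0.05 s.
At the end, for the whole second after the job is handed in: The saddle arm sits at rest on the stub, saddle up (7 degrees), in line (3.4 degrees), its snap hole within 4 mm of the button seat and the button popped out (under 2.2 mm short of fully out); thin arm and plain leg lie in the tray (within 115 mm of its centre, under 35 mm high) (distance between snap_hole and button_seat below 0.004 m and angle between the x axis of saddle_arm and the x axis of stand, either way round below 0.06 rad and angle between saddle_arm's own z axis and vertical below 0.12 rad and value of joint snap_button below 0.0022 m and linear speed of saddle_arm below 0.01 m/s and horizontal distance between each of thin_arm, plain_leg and parts_tray below 0.115 m and height (world z) of each of thin_arm, plain_leg below 0.035 m); the robot touches nothing.
It fails at once if the thin arm or the plain leg is lifted more than 40 mm (height (world z) of any of thin_arm, plain_leg above 0.043 m).
It fails at once if a bystander (spool, vial, chip clamp, screwdriver) is moved more than 20 mm (distance of any of spool, vial, chip_clamp, small_screwdriver from where it was at the start of the episode above 0.02 m).
It also fails if it takes over 51 s, if anything falls off the work surface, if the arm or the gripper's body presses on something with over 40 N, if the wrist force passes 120 N, or if a joint passes its speed limit or range.

## Working session

There is one attempt and no reset: what is moved stays moved. The work goes in short steps, Python scripts to look and compute and a tool call to move; the robot and the scene stay as the last step left them, time stands still between calls to the robot, and variables do not carry over. Pictures are saved under pics/ and viewed, at most 10 in all, crops included, and the job is handed in when it is done.

Besides the shell and the picture viewer there is one more tool, called after ">>>" in YAML: its name, and indented under it one key for each argument. move_arm: Moves the arm, as the interface text tells. Its arguments: {"type":"object","properties":{"gripper":{"type":"array"},"linear":{"type":"array"},"twist":{"type":"array"},"squeeze":{"type":"number"}},"required":["gripper","linear","twist"]}

```bash
mkdir -p pics; ls
cat > h.py <<'E'
import numpy as np, cv2
from workcell import monitor, viewer, bot
E
python3 - <<'E'
from h import *
s=monitor.observe()
for k,v in s.items(): print(k,np.round(v,3))
for n in ("top","side"):
    f=viewer.grab_frame(n); print(n,f["K"],f["eye"],f["rotation"],[k for k in f])
    cv2.imwrite(f"pics/{n}0.png",f["img"][:,:,::-1]); 
    np.savez(f"{n}0.npz",**{k:f[k] for k in("img","K","eye","rotation")})
E
```

```text
pics
clock 0.0
qpos [-1.409  0.522 -0.036  1.6    0.021  1.021 -0.113]
qd [ 0.001 -0.001  0.001 -0.001  0.002 -0.001  0.001]
joint_efforts [ 1.0000e-03 -9.2712e+01  1.9810e+00 -3.6994e+01  1.8000e-02  8.0000e-03
 -0.0000e+00]
position [0.144 0.608 0.231]
tool_rot [-3.14  0.    2.91]
force [0.202 0.035 0.077]
moment [-0.036 -0.055  0.018]
finger_force 0.0
grip_width 0.086
top [[463.50471769   0.         318.31268633]
 [  0.         463.50471769 203.8472806 ]
 [  0.           0.           1.        ]] [ 0.3137263  -0.01342787  1.61515275] [ 0.16100319  0.00925811 -1.55064485] ['img', 'K', 'eye', 'rotation']
side [[363.01037753   0.         317.38862724]
 [  0.         363.01037753 205.42010517]
 [  0.           0.           1.        ]] [ 0.16923913 -0.91332736  0.66892702] [ 1.04142972  0.01448149 -0.42443501] ['img', 'K', 'eye', 'rotation']
```

View pics/top0.png

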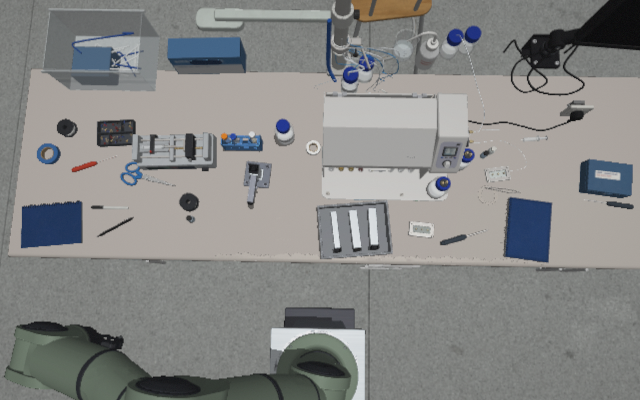

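View pics/side0.png

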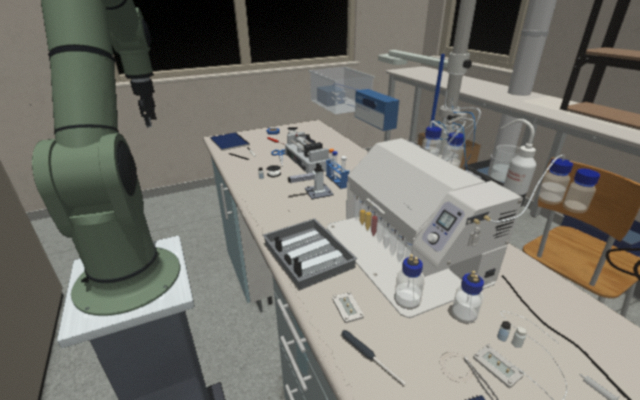

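```bash
cat >> h.py <<'E'
from scipy.spatial.transform import Rotation as R
def load(n): return dict(np.load(n))
def Rm(r): return R.from_euler("xyz",r).as_matrix()
def ray(f,u,v,fish=False):
    K=f["K"]; a=np.array([(u-K[0,2])/K[0,0],(v-K[1,2])/K[1,1]])
    if fish:
        t=np.hypot(*a); d=np.array([*(a/t*np.sin(t) if t>0 else a),np.cos(t)])
    else: d=np.array([*a,1.])
    d=Rm(f["rotation"])@(d*[1,-1,-1]); return d/np.linalg.norm(d)
def onz(f,u,v,z,fish=False):
    d=ray(f,u,v,fish); return f["eye"]+d*(z-f["eye"][2])/d[2]
def proj(f,p,fish=False):
    q=Rm(f["rotation"]).T@(np.array(p)-f["eye"])*[1,-1,-1]; K=f["K"]
    if fish:
        r=np.hypot(q[0],q[1]); t=np.arctan2(r,q[2]); a=q[:2]/r*t
    else: a=q[:2]/q[2]
    return a*[K[0,0],K[1,1]]+K[:2,2]
def tri(f1,p1,f2,p2,fi1=False,fi2=False):
    A=np.zeros((3,3));b=np.zeros(3)
    for f,p,fi in((f1,p1,fi1),(f2,p2,fi2)):
        d=ray(f,*p,fi);P=np.eye(3)-np.outer(d,d);A+=P;b+=P@f["eye"]
    return np.linalg.solve(A,b)
def crop(f,u0,v0,w,h,k,name):
    cv2.imwrite(name,cv2.resize(f["img"][v0:v0+h,u0:u0+w,::-1],None,fx=k,fy=k,interpolation=cv2.INTER_CUBIC))
E
python3 - <<'E'
from h import *
t=load("top0.npz");s=load("side0.npz")
a=cv2.resize(t["img"][140:265,180:400],None,fx=3.6,fy=3.6,interpolation=cv2.INTER_CUBIC)
b=cv2.resize(s["img"][140:292,250:370],None,fx=3.6,fy=3.6,interpolation=cv2.INTER_CUBIC)
cv2.imwrite("pics/topc.png",a[:,:,::-1]);cv2.imwrite("pics/sidec.png",b[:,:,::-1])
for p in((353,230),(257,180),(189,202),(421,230)):print(p,onz(t,*p,0.0))
E
```

```text
(353, 230) [ 0.48535124 -0.11630786  0.        ]
(257, 180) [0.65772661 0.22707515 0.        ]
(189, 202) [0.57378456 0.46491123 0.        ]
(421, 230) [ 0.48990118 -0.35351202  0.        ]
```

View pics/topc.png

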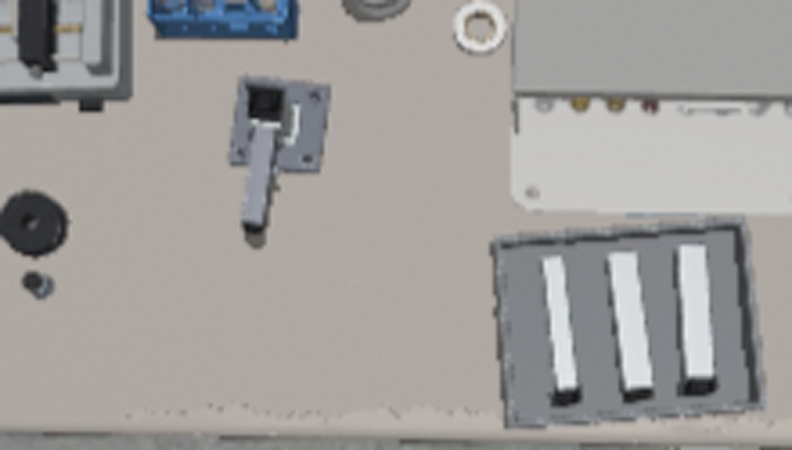

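View pics/sidec.png

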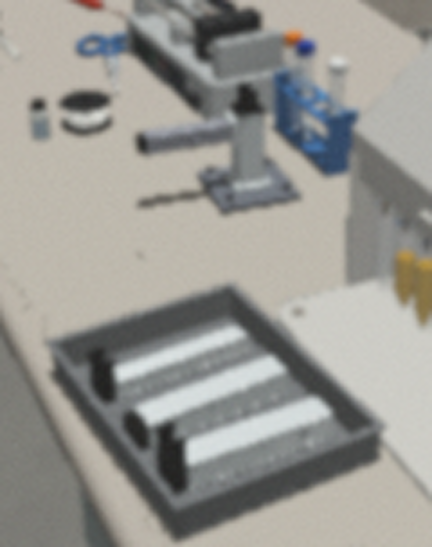

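The side crop shows a far tube with a tall black saddle end (thin), a middle one with a low foot (plain leg), and a near one with a tall saddle and a thick tube. In the top view the saddle arm is therefore the right-hand tube, at about full-image px (374, 228). The stand's column is at about (254, 168) and the stub tip at about (250, 202).

```bash
cat >> h.py <<'E'
def rel(p_target,yaw_target=None,s=None):
    "shift (cm) along the tool axes from the present pose, twist (deg)"
    s=s or monitor.observe(); M=Rm(s["tool_rot"])
    d=M.T@(np.array(p_target)-s["position"])*100
    tw=None
    if yaw_target is not None:
        y=np.degrees(yaw_target-s["tool_rot"][2]); tw=-((y+90)%180-90)
    return np.round(d,2),tw
E
python3 - <<'E'
from h import *
t=load("top0.npz");s=load("side0.npz")
def blobs(f,u0,v0,u1,v1,lo,amin):
    g=f["img"].min(2)[v0:v1,u0:u1]; m=(g>lo).astype(np.uint8)
    c,_=cv2.findContours(m,cv2.RETR_EXTERNAL,cv2.CHAIN_APPROX_NONE)
    for k in c:
        if cv2.contourArea(k)<amin: continue
        box=cv2.boxPoints(cv2.minAreaRect(k))+[u0,v0]; yield box
for b in blobs(t,318,205,388,258,180,100):
    P=np.array([onz(t,*p,0.029) for p in b]); e=P[1]-P[0];g=P[2]-P[1]
    L=e if np.linalg.norm(e)>np.linalg.norm(g) else g
    L=L*np.sign(L[0])
    print("tube c",P.mean(0),"sz",np.linalg.norm(e),np.linalg.norm(g),"yaw",np.degrees(np.arctan2(L[1],L[0])))
# base plate + tip
tt=lambda x,y:(180+x/3.6,140+y/3.6)
ss=lambda x,y:(250+x/3.6,140+y/3.6)
print("tip",tri(t,tt(254,230),s,ss(141,140)))
print("coltop",tri(t,tt(266,103),s,ss(248,100)))
for c in((240,76),(331,86),(320,171),(230,165)):print("base",onz(t,*tt(*c),0.01))
print("root z85",onz(t,*tt(263,124),.085),"tip top",onz(t,*tt(254,218),.085))
print(rel([.5,-.1,.25]))
E
```

```text
tube c [ 0.48475208 -0.0528071   0.029     ] sz 0.01794867004152977 0.12376661167512636 yaw 7.0863565219966125
tube c [ 0.48913309 -0.12021718  0.029     ] sz 0.025323860568890716 0.12824333649918893 yaw 7.458780169004976
tube c [ 0.49946536 -0.1826759   0.029     ] sz 0.025027577611290833 0.12233862923389104 yaw 3.5581688144790995
tip [0.56100237 0.23317633 0.07788772]
coltop [0.67701374 0.22288584 0.10355609]
base [0.72372457 0.26533736 0.01      ]
base [0.71515641 0.17472244 0.01      ]
base [0.62931004 0.18242261 0.01      ]
base [0.6336919  0.27113073 0.01      ]
root z85 [0.65857591 0.22857618 0.085     ] tip top [0.56885474 0.23313799 0.085     ]
(array([-50.96, -60.72,  -1.86]), None)
```

>>> move_arm:
  gripper: [1,1,1,1,1,1,1,1]
  linear:
    - [-4.5,-1.5,0]
    - [-4.5,-1.5,0]
    - [-4.5,-1.5,0]
    - [-4.5,-2,0]
    - [-4.5,-2,0]
    - [-4.5,-2,0]
    - [-4.5,-2,0]
    - [-4.5,-2,0]
  twist: [0,0,0,0,0,0,0,0]

```text
clock: 0.9
position: [0.4619, 0.3829, 0.2312]
tool_rot: [-3.141, -0.0, 2.91]
force: [-0.7, 0.6, -0.5]
grip_width: 0.0852
finger_force: 0.0
```

>>> move_arm:
  gripper: [1,1,1,1,1,1,1,1]
  linear:
    - [-1.2,-4.6,0]
    - [-1.2,-4.6,0]
    - [-1.2,-4.6,0]
    - [-1.2,-4.6,0]
    - [-1.2,-4.6,0]
    - [-1.2,-4.6,0]
    - [-1.2,-4.6,0]
    - [-1.2,-4.6,0]
  twist: [0,0,0,0,0,0,0,0]

```text
clock: 1.7
position: [0.4691, 0.0024, 0.2313]
tool_rot: [3.142, 0.0, 2.91]
force: [1.7, -0.1, 0.2]
grip_width: 0.0856
finger_force: 0.0
```

>>> move_arm:
  gripper: [1,1,1,1,1,1,1,1]
  linear:
    - [-1.2,-4.6,0]
    - [-1.2,-4.6,0]
    - [-1.2,-4.6,0]
    - [-1.2,-4.4,0]
    - [0,0,0]
    - [0,0,0]
    - [0,0,0]
    - [0,0,0]
  twist: [0,0,0,0,-8.5,-8.4,0,0]

```text
clock: 2.5
position: [0.4743, -0.1839, 0.2312]
tool_rot: [3.141, -0.0, -3.083]
force: [0.8, -0.1, -0.2]
grip_width: 0.0856
finger_force: 0.0
```

Run:
```python
from h import *
f=viewer.grab_frame("wrist");print(f["K"][0],f["eye"],f["rotation"],monitor.observe()["position"],monitor.observe()["tool_rot"])
np.savez("w1.npz",**{k:f[k] for k in("img","K","eye","rotation")})
cv2.imwrite("pics/w1.png",f["img"][:,:,::-1])
```

```text
[309.70691629   0.         317.68025673] [ 0.39977633 -0.18822219  0.37282916] [-2.96545973e-01 -1.36754894e-04  1.62917289e+00] [ 0.47437228 -0.18378378  0.23123779] [ 3.14150068e+00 -1.49625689e-04 -3.08259594e+00]
```

View pics/w1.png

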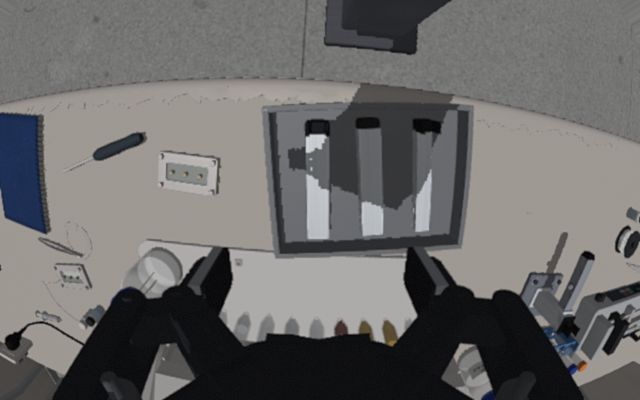

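The wrist view (up = towards the robot, right = +y) shows the saddle arm as the left tube, from its cap at (317, 127) to its rim at (317, 240). The plain leg is in the middle at x≈370 and the thin arm on the right at x≈425.

Run:
```python
from h import *
f=load("w1.npz"); g=f["img"].min(2).astype(int)
L=[];Rr=[]
for v in range(140,234,8):
    row=g[v,298:340].astype(float)
    d=np.diff(row); a=298+np.argmax(d)+.5+0.5; b=298+np.argmin(d)+1.
    l=onz(f,a-.5,v,.029,1); r=onz(f,b-.5,v,.029,1)
    print(v,a,b,np.round(l,4)[:2],np.round(r,4)[:2],round(1e3*(r[1]-l[1]),1)); 
    if v>=172: L.append(l);Rr.append(r)
for E in(L,Rr):
    E=np.array(E);p=np.polyfit(E[:,0],E[:,1],1);print("yaw",np.degrees(np.arctan(p[0])))
M=(np.array(L)+Rr)/2;p=np.polyfit(M[:,0],M[:,1],1);print("mid yaw",np.degrees(np.arctan(p[0])),"y at .48,.50",np.polyval(p,[.48,.5]))
col=g[120:250,315:319].mean(1);print([(120+i,int(c)) for i,c in enumerate(col) if i<22 or i>105])
for v in(134,135,136,239,240,241):print(v,onz(f,317,v,.029,1))
```

```text
140 306.0 324.0 [ 0.4419 -0.1993] [ 0.4408 -0.1793] 20.0
148 306.0 322.0 [ 0.4509 -0.1988] [ 0.4499 -0.181 ] 17.9
156 306.0 329.0 [ 0.4601 -0.1984] [ 0.4585 -0.1726] 25.8
164 306.0 329.0 [ 0.4692 -0.1979] [ 0.4677 -0.1719] 26.0
172 326.0 329.0 [ 0.4772 -0.1747] [ 0.477  -0.1713] 3.4
180 307.0 318.0 [ 0.4878 -0.1959] [ 0.4871 -0.1833] 12.6
188 307.0 321.0 [ 0.4974 -0.1954] [ 0.4964 -0.1793] 16.1
196 307.0 329.0 [ 0.507  -0.1949] [ 0.5055 -0.1694] 25.5
204 307.0 329.0 [ 0.5168 -0.1945] [ 0.5153 -0.1687] 25.8
212 307.0 329.0 [ 0.5268 -0.194 ] [ 0.5253 -0.168 ] 26.0
220 307.0 329.0 [ 0.537  -0.1935] [ 0.5355 -0.1673] 26.2
228 307.0 329.0 [ 0.5474 -0.1931] [ 0.5458 -0.1666] 26.5
yaw -7.682021284781296
yaw 10.100640629405623
mid yaw 1.1833013014335783 y at .48,.50 [-0.18251792 -0.18210481]
[(120, 20), (121, 13), (122, 19), (123, 27), (124, 31), (125, 29), (126, 29), (127, 29), (128, 29), (129, 29), (130, 28), (131, 26), (132, 23), (133, 52), (134, 127), (135, 194), (136, 203), (137, 200), (138, 198), (139, 198), (140, 198), (141, 198), (226, 185), (227, 184), (228, 186), (229, 185), (230, 185), (231, 185), (232, 185), (233, 184), (234, 184), (235, 184), (236, 186), (237, 190), (238, 179), (239, 126), (240, 99), (241, 77), (242, 50), (243, 42), (244, 43), (245, 44), (246, 44), (247, 43), (248, 43), (249, 45)]
134 [ 0.43446839 -0.18690307  0.029     ]
135 [ 0.43558836 -0.18683802  0.029     ]
136 [ 0.43670909 -0.18677294  0.029     ]
239 [ 0.5612639  -0.17957042  0.029     ]
240 [ 0.56261949 -0.17949234  0.029     ]
241 [ 0.56397924 -0.17941402  0.029     ]
```

>>> move_arm:
  gripper: [0.55,0.55,0.55,0.55,0.55,0.55,0.55,0.55]
  linear:
    - [0,0,4]
    - [0,0,4]
    - [0,0,3]
    - [0,0,3]
    - [0,0,3]
    - [0,0,2]
    - [0,0,1]
    - [0,0,0]
  twist: [0,0,0,0,0,0,0,0]

```text
clock: 3.35
position: [0.474, -0.1836, 0.0305]
tool_rot: [3.141, -0.002, -3.08]
force: [-0.2, 0.0, 0.8]
grip_width: 0.047
finger_force: 0.0
```

Run:
```python
from h import *
s=monitor.observe();print(s["position"],s["tool_rot"],s["grip_width"])
f=viewer.grab_frame("wrist")
np.savez("w2.npz",**{k:f[k] for k in("img","K","eye","rotation")})
cv2.imwrite("pics/w2.png",f["img"][:,:,::-1])
```

```text
[ 0.47399845 -0.18363785  0.03051905] [ 3.14131001e+00 -1.69047465e-03 -3.07973784e+00] 0.04701048634726174
```

View pics/w2.png

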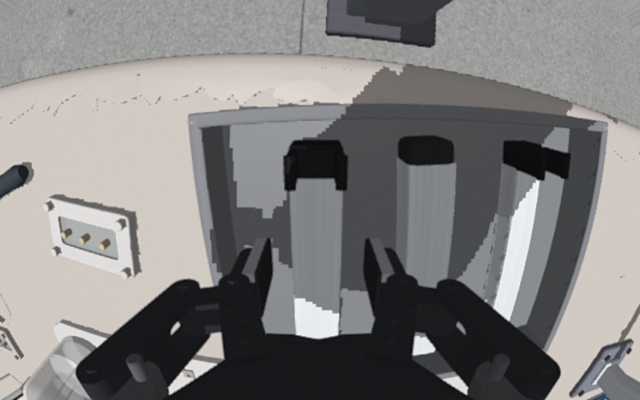

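The pads (inner faces at px 270 and 366) straddle the saddle arm (px 291–343) centrally, and its U saddle is visible at (316, 165).

>>> move_arm:
  gripper: [0.55,0.55,0.55,0,0,0,0,0]
  linear:
    - [0,0,1.2]
    - [0,0,1.1]
    - [0,0,0]
    - [0,0,0]
    - [0,0,0]
    - [0,0,0]
    - [0,0,0]
    - [0,0,0]
  twist: [0,0,0,0,0,0,0,0]
  squeeze: 60

```text
clock: 4.2
position: [0.4746, -0.184, 0.0087]
tool_rot: [-3.141, 0.0, -3.079]
force: [-1.8, 0.2, 6.0]
grip_width: 0.0247
finger_force: 59.6
```

>>> move_arm:
  gripper: [0,0,0,0,0,0,0,0]
  linear:
    - [0,0,-2]
    - [0,0,-3.5]
    - [0,0,-3.5]
    - [0,1,-2]
    - [0,3,-1]
    - [0.2,4,0]
    - [0.2,4.5,0]
    - [0.2,4.5,0]
  twist: [0,0,0,0,0,0,0,0]

```text
clock: 5.0
position: [0.4573, -0.0132, 0.1286]
tool_rot: [3.142, 0.001, -3.079]
force: [1.6, 0.4, -0.5]
grip_width: 0.0245
finger_force: 59.1
```

>>> move_arm:
  gripper: [0,0,0,0,0,0,0,0]
  linear:
    - [0.2,4.5,0]
    - [0.2,4.5,0]
    - [0.2,4.5,0]
    - [0.2,4.5,0]
    - [0.3,4,0]
    - [0.2,2.5,0]
    - [0,1.3,0]
    - [0,0,0]
  twist: [0,0,0,0,2,4,2,0]

```text
clock: 5.8
position: [0.4303, 0.2441, 0.1283]
tool_rot: [3.141, 0.0, 3.067]
force: [-0.2, 0.6, -0.7]
grip_width: 0.0247
finger_force: 59.2
```

Run:
```python
from h import *
s=monitor.observe();print(s["position"],s["tool_rot"],s["grip_width"],s["clock"])
ims=[]
for n,(u,v,w,h) in(("top",(220,150,70,100)),("side",(230,150,110,75))):
    f=viewer.grab_frame(n); np.savez(n+"1.npz",**{k:f[k] for k in("img","K","eye","rotation")})
    ims.append((f,u,v,w,h))
a,b=[cv2.resize(f["img"][v:v+h,u:u+w],None,fx=k,fy=k,interpolation=cv2.INTER_CUBIC) for (f,u,v,w,h),k in zip(ims,(5,4))]
c=np.zeros((500,800,3),np.uint8);c[:a.shape[0],:a.shape[1]]=a;c[:b.shape[0],355:355+b.shape[1]]=b
cv2.imwrite("pics/pre.png",c[:,:,::-1])
```

```text
[0.43031267 0.24414056 0.12825769] [3.14105370e+00 1.45399289e-04 3.06717086e+00] 0.024715458906440196 5.8
```

View pics/pre.png

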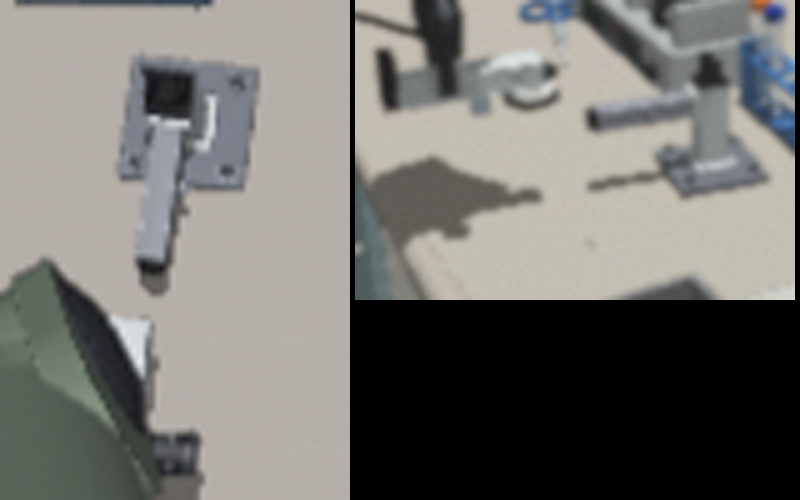

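In the left half (top view) the stub runs from about (170, 125) to its tip at (152, 265), and the tube rim is partly visible at (135, 320). In the right half (side view) the tube is held level and behind the stub, in line with it. I'll refine the stub axis and the rim position next.

Run:
```python
from h import *
t=load("top1.npz");s=load("side1.npz")
I=t["img"].astype(float); q=I[:,:,2]-I[:,:,0]
C=[]
for v in range(189,201):
    r=q[v,240:265]; bg=np.median(r); m=r.max(); th=(bg+m)/2
    i=np.where(r>th)[0]; a,b=i[0],i[-1]
    ua=240+a-(r[a]-th)/(r[a]-r[a-1]); ub=240+b+(r[b]-th)/(r[b]-r[b+1])
    l=onz(t,ua,v,.085);l2=onz(t,ub,v,.085);l3=onz(t,ub,v,.065)
    C.append([l[0],l[1],l2[1],l3[1]]);print(v,round(ua,2),round(ub,2),np.round(C[-1],4))
C=np.array(C)
for k in(1,2,3):
    p=np.polyfit(C[:,0],C[:,k],1);print(k,np.degrees(np.arctan(p[0])),np.polyval(p,[.56,.6]))
# base plate: mask
m=(q>-2).astype(np.uint8)*255; m[:,:230]=0;m[:,275:]=0;m[:155]=0;m[204:]=0
m=cv2.morphologyEx(m,cv2.MORPH_OPEN,np.ones((9,9)))
c=max(cv2.findContours(m,0,1)[0],key=cv2.contourArea);bx=cv2.boxPoints(cv2.minAreaRect(c))
P=np.array([onz(t,*p,.01) for p in bx]);print("base",P.round(4)[:,:2].tolist(),P.mean(0))
for e in np.diff(P,axis=0):print(np.linalg.norm(e),np.degrees(np.arctan2(e[1],e[0])))
g=s["img"].astype(int);print("side row", g[178:184,284:300].min(2))
```

```text
189 248.31 255.08 [0.6082 0.2424 0.2196 0.2226]
190 248.14 254.8 [0.6047 0.2428 0.2204 0.2235]
191 248.09 254.45 [0.6013 0.2429 0.2214 0.2245]
192 247.73 254.33 [0.5978 0.2439 0.2217 0.2248]
193 247.62 254.27 [0.5944 0.2441 0.2217 0.2248]
194 247.5 254.23 [0.591  0.2444 0.2218 0.2248]
195 247.4 253.95 [0.5876 0.2446 0.2225 0.2256]
196 247.32 253.86 [0.5842 0.2447 0.2227 0.2258]
197 247.24 253.77 [0.5807 0.2448 0.2229 0.226 ]
198 247.04 253.58 [0.5773 0.2453 0.2234 0.2265]
199 246.67 253.45 [0.5739 0.2464 0.2236 0.2267]
200 246.56 253.33 [0.5705 0.2467 0.2239 0.227 ]
1 -5.968388442115768 [0.24748676 0.2433049 ]
2 -5.793898428070512 [0.22510838 0.22104964]
3 -5.869102832916103 [0.22822619 0.2241144 ]
base [[0.7204, 0.2711], [0.7219, 0.1819], [0.6276, 0.1784], [0.626, 0.2668]] [0.67396376 0.22458015 0.01      ]
0.08924723860343972 -88.98143950221174
0.0944277365695488 -177.88715701951148
0.0884275088703363 91.04972757752253
side row [[179 176 166 128  80  65  92 113 119 119 117 116 110 104 101 100]
 [180 177 165 131  75  44  66  94 103  97  97  94  96  94  94  96]
 [178 177 169 138  81  44  63  87  95  95  98  96  96 100 102 102]
 [181 180 175 148 100  63  68  91 103 108 112 114 117 125 131 134]
 [178 178 178 160 134 108 101 115 127 137 144 145 149 155 165 166]
 [179 179 180 177 166 153 145 150 162 167 170 170 171 175 180 179]]
```

>>> move_arm:
  gripper: [0,0,0,0,0,0,0,0]
  linear:
    - [0,0,0]
    - [0,0.3,1]
    - [0,0.3,2]
    - [0,0,2]
    - [0,0,1.06]
    - [0,0,0]
    - [0,0,0]
    - [0,0,0]
  twist: [1.3,0,0,0,0,0,0,0]

```text
clock: 6.7
position: [0.4317, 0.2482, 0.0684]
tool_rot: [3.141, 0.001, 3.042]
force: [0.7, 0.4, -0.8]
grip_width: 0.0248
finger_force: 59.1
```

Run:
```python
from h import *
s=monitor.observe();print(s["position"],s["tool_rot"],s["grip_width"],s["clock"])
ims=[]
for n,(u,v,w,h) in(("top",(220,150,70,100)),("side",(230,150,110,75))):
    f=viewer.grab_frame(n); np.savez(n+"2.npz",**{k:f[k] for k in("img","K","eye","rotation")})
    ims.append((f,u,v,w,h))
a,b=[cv2.resize(f["img"][v:v+h,u:u+w],None,fx=k,fy=k,interpolation=cv2.INTER_CUBIC) for (f,u,v,w,h),k in zip(ims,(5,4))]
c=np.zeros((500,800,3),np.uint8);c[:a.shape[0],:a.shape[1]]=a;c[:b.shape[0],355:355+b.shape[1]]=b
cv2.imwrite("pics/pre2.png",c[:,:,::-1])
```

```text
[0.43166209 0.24816825 0.06836203] [3.14098846e+00 7.42427951e-04 3.04211654e+00] 0.024827056693935163 6.7
```

View pics/pre2.png

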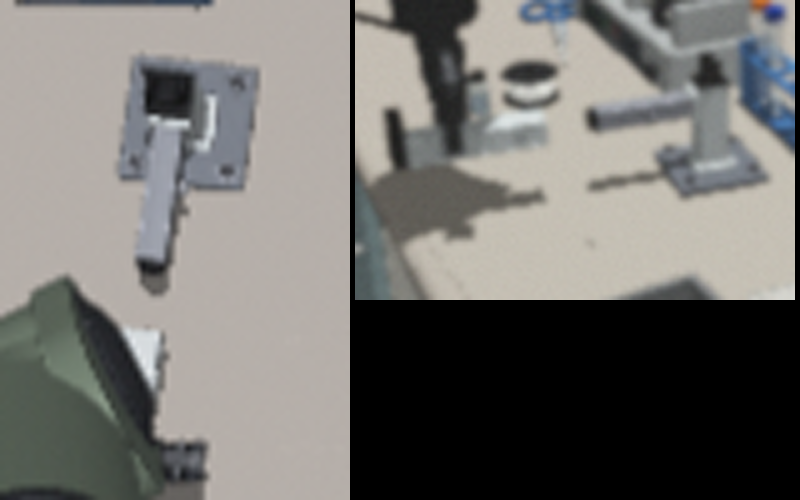

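The top half shows the rim at (145, 330), with its right edge at about 162 and the stub tip ahead at (152, 265). In the side half the rim is at (548, 125), in line with the stub tip at (590, 115). Numeric comparison follows.

Run:
```python
from h import *
t=load("top2.npz");s=load("side2.npz")
g=t["img"].min(2).astype(int)
for v in range(213,232,2): print(v,g[v,243:258])
ax=lambda x:.2376-(x-.5556)*.098
S=s["img"].astype(int)
print("side tube columns");
for u in(360//4+0,): pass
for u in (262,266,270,274,278): print(u,S[172:194,u].min(1))
for u in (282,286,290,294,298,302,306,310): print(u,S[170:190,u].min(1))
Z=.0757
for x in(.50,.515,.575,.60):
    for dz,dy in((.013,-.013),(-.013,-.013),(.010,-.010),(-.010,-.010)):
        zz=Z if x<.55 else .075
        print(x,dz,proj(s,[x,ax(x)+dy,zz+dz]).round(1),proj(t,[x,ax(x)+dy,zz+dz]).round(2))
```

```text
213 [170 169 169 169 169 168 169 169 168 169 170 170 171 169 169]
215 [ 94 166 195 179 179 175 155 169 170 170 169 169 170 169 170]
217 [ 37  89 174 215 214 215 214 215 212 123 162 170 169 169 169]
219 [ 33  34  83 175 215 215 214 211 180 143 169 170 170 169 169]
221 [ 38  37  30  83 175 216 216 206 134 101 113 168 170 169 169]
223 [ 37  37  36  33  82 176 215 203 106 114 170 168 169 169 169]
225 [ 44  37  37  36  31  82 172 196 140 114 169 169 169 169 170]
227 [ 46  44  37  36  33  32  73 141 116 114 169 169 169 169 169]
229 [ 55  44  37  35  35  32  37  70 123 169 169 169 169 169 169]
231 [ 61  56  45  37  35  35  33  53 116 169 169 169 169 169 169]
side tube columns
262 [154 134 122 119 116 121 125 125 119 128 139 132 128 130 134 145 166 175
 178 179 179 172]
266 [172 161 155 160 171 181 191 206 214 204 168 142 138 141 142 148 162 175
 178 180 179 179]
270 [189 181 143  91  91 157 207 218 208 180 147 126 121 127 145 163 176 178
 181 181 178 178]
274 [191 195 169 121 105 156 205 218 202 157 132 135 138 153 167 170 177 178
 180 179 180 180]
278 [198 165 110  87 127 167 180 184 179 1
[... 704 characters left out ...]
24 153 175 179 181 179 170 154 128
 116 101]
0.5 0.013 [272.8 179.9] [250.41 220.82]
0.5 -0.013 [273.4 186.3] [251.59 221.78]
0.5 0.01 [272.6 180.3] [249.65 220.92]
0.5 -0.01 [273.  185.3] [250.57 221.65]
0.515 0.013 [276.9 179.3] [251.05 216.35]
0.515 -0.013 [277.4 185.7] [252.22 217.38]
0.515 0.01 [276.7 179.7] [250.29 216.46]
0.515 -0.01 [277.1 184.6] [251.2  217.25]
0.575 0.013 [293.  176.9] [253.61 198.65]
0.575 -0.013 [293.3 183.3] [254.73 199.96]
0.575 0.01 [292.7 177.3] [252.85 198.79]
0.575 -0.01 [293.  182.2] [253.72 199.8 ]
0.6 0.013 [299.5 175.9] [254.65 191.33]
0.6 -0.013 [299.8 182.2] [255.76 192.76]
0.6 0.01 [299.3 176.3] [253.89 191.48]
0.6 -0.01 [299.5 181.1] [254.75 192.58]
```

>>> move_arm:
  gripper: [0,0,0,0,0,0,0,0]
  linear:
    - [0,0.2,0]
    - [-1,0,0]
    - [-1,0,0]
    - [-1,0,0]
    - [-0.7,0,0]
    - [-0.6,0,0]
    - [-0.6,0,0]
    - [0,0,0]
  twist: [0,0,0,0,0,0,0,0]

```text
clock: 7.6
position: [0.4809, 0.245, 0.0676]
tool_rot: [-3.142, 0.0, 3.042]
force: [-0.8, 0.5, -0.8]
grip_width: 0.0242
finger_force: 59.1
```

>>> move_arm:
  gripper: [0,0,0,0,0,0]
  linear:
    - [-0.6,0,0]
    - [-0.6,0,0]
    - [-0.6,0,0]
    - [-0.6,0,0]
    - [0,0,0]
    - [0,0,0]
  twist: [0,0,0,0,0,0]

```text
clock: 8.2
position: [0.504, 0.2428, 0.0676]
tool_rot: [-3.141, -0.0, 3.042]
force: [-1.3, 0.8, -0.6]
grip_width: 0.0249
finger_force: 59.1
```

Run:
```python
from h import *
s=monitor.observe();print(s["position"],s["force"],s["moment"],s["clock"])
ims=[]
for n,(u,v,w,h) in(("top",(220,150,70,100)),("side",(230,150,110,75))):
    f=viewer.grab_frame(n); np.savez(n+"3.npz",**{k:f[k] for k in("img","K","eye","rotation")})
    ims.append((f,u,v,w,h))
a,b=[cv2.resize(f["img"][v:v+h,u:u+w],None,fx=k,fy=k,interpolation=cv2.INTER_CUBIC) for (f,u,v,w,h),k in zip(ims,(5,4))]
c=np.zeros((500,800,3),np.uint8);c[:a.shape[0],:a.shape[1]]=a;c[:b.shape[0],355:355+b.shape[1]]=b
cv2.imwrite("pics/ins.png",c[:,:,::-1])
```

```text
[0.50404278 0.24276999 0.0675747 ] [-1.32019848  0.80542256 -0.58800629] [-0.00195582 -0.04491887 -0.00985892] 8.2
```

View pics/ins.png

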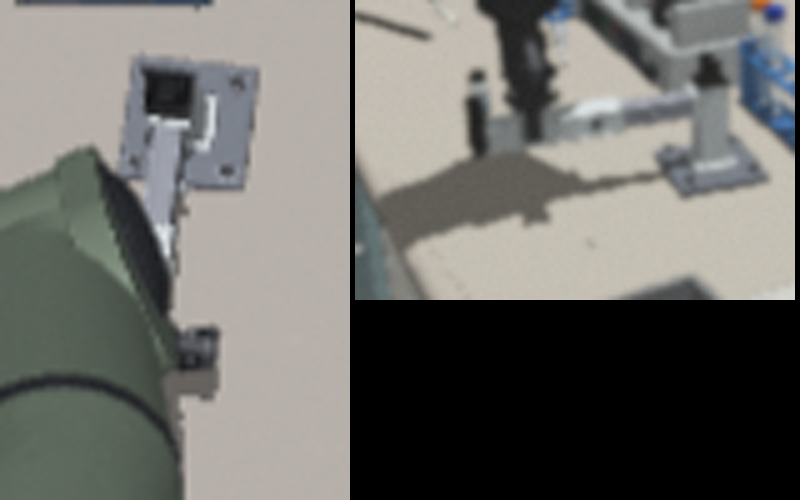

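The tube is threaded on the stub, with its rim at about (165, 225) in the top half and (622, 112) in the side half, short of the button. I'll advance until the rim touches the button.

>>> move_arm:
  gripper: [0,0,0,0,0,0,0]
  linear:
    - [-0.5,0,0]
    - [-0.5,0,0]
    - [-0.4,0,0]
    - [-0.2,0,0]
    - [-0.1,0,0]
    - [-0.1,0,0]
    - [0,0,0]
  twist: [0,0,0,0,0,0,0]

```text
clock: 9.0
position: [0.522, 0.2411, 0.0677]
tool_rot: [-3.142, -0.0, 3.042]
force: [0.3, -0.6, -0.5]
grip_width: 0.0247
finger_force: 59.1
```

>>> move_arm:
  gripper: [0,0,0]
  linear:
    - [-0.1,0,0]
    - [-0.1,0,0]
    - [0,0,0]
  twist: [0,0,0]

```text
clock: 9.3
position: [0.5242, 0.2409, 0.0677]
tool_rot: [3.142, 0.0, 3.042]
force: [-1.3, -0.5, -0.9]
grip_width: 0.0251
finger_force: 59.1
```

>>> move_arm:
  gripper: [0,0,0]
  linear:
    - [-0.1,0,0]
    - [-0.1,0,0]
    - [0,0,0]
  twist: [0,0,0]

```text
clock: 9.6
position: [0.5262, 0.2406, 0.0677]
tool_rot: [3.142, 0.0, 3.042]
force: [-0.3, -0.5, -0.7]
grip_width: 0.025
finger_force: 59.1
```

>>> move_arm:
  gripper: [0,0,0]
  linear:
    - [-0.1,0,0]
    - [-0.1,0,0]
    - [0,0,0]
  twist: [0,0,0]

```text
clock: 9.9
position: [0.5279, 0.2405, 0.0676]
tool_rot: [-3.141, -0.0, 3.042]
force: [-1.1, 0.2, -1.7]
grip_width: 0.0247
finger_force: 59.1
```

>>> move_arm:
  gripper: [0,0,0]
  linear:
    - [-0.1,0,0]
    - [-0.1,0,0]
    - [0,0,0]
  twist: [0,0,0]

```text
clock: 10.2
position: [0.5285, 0.2404, 0.0673]
tool_rot: [-3.141, -0.003, 3.043]
force: [-10.2, 2.0, 2.4]
grip_width: 0.0248
finger_force: 59.5
```

>>> move_arm:
  gripper: [0,0,0.6,0.6,0.6,0.6,0.6]
  linear:
    - [0.35,0,0]
    - [0,0,0]
    - [0,0,0]
    - [0,0,0]
    - [0,0,0]
    - [0,0,0]
    - [0,0,0]
  twist: [0,0,0,0,0,0,0]

```text
clock: 10.9
position: [0.5266, 0.2406, 0.0677]
tool_rot: [3.142, 0.0, 3.042]
force: [-0.1, 0.3, 1.2]
grip_width: 0.0514
finger_force: 0.0
```

Run:
```python
from h import *
s=monitor.observe();print(s["position"],s["force"],s["clock"])
t0=load("side3.npz")
f=viewer.grab_frame("side");np.savez("side4.npz",**{k:f[k] for k in("img","K","eye","rotation")})
S=f["img"].astype(int);
for u in range(254,318,4): print(u,t0["img"][166:192,u].min(1).tolist(),S[166:192,u].min(1).tolist())
```

```text
[0.52659505 0.24063993 0.0677239 ] [-0.09501349  0.28070058  1.19758711] 10.9
254 [177, 177, 180, 177, 178, 181, 179, 181, 179, 181, 180, 178, 178, 181, 181, 178, 179, 180, 180, 179, 181, 180, 179, 172, 150, 122] [179, 179, 177, 176, 179, 179, 180, 178, 180, 178, 179, 179, 180, 178, 180, 178, 178, 177, 179, 179, 179, 180, 180, 177, 178, 171]
258 [173, 159, 135, 120, 130, 151, 153, 138, 94, 62, 63, 71, 77, 82, 82, 88, 89, 95, 97, 104, 119, 142, 145, 122, 97, 86] [172, 158, 134, 119, 131, 151, 157, 154, 154, 155, 157, 159, 166, 174, 179, 180, 179, 179, 178, 179, 178, 179, 177, 172, 148, 111]
262 [170, 146, 118, 114, 138, 161, 156, 133, 115, 105, 89, 81, 78, 77, 71, 73, 78, 74, 64, 60, 54, 60, 70, 80, 87, 88] [169, 144, 119, 113, 139, 161, 156, 132, 112, 102, 106, 115, 142, 162, 176, 178, 179, 178, 179, 179, 182, 177, 157, 118, 89, 87]
266 [120, 120, 121, 131, 159, 172, 169, 159, 156, 163, 172, 174, 156, 130, 110, 116, 118, 118, 116, 118, 118, 113, 101, 89, 88, 86] [170, 152, 130, 133, 163, 177, 172, 141, 84, 42, 31, 34, 31, 33, 35, 34, 35, 35, 36, 39, 47, 53, 59, 72, 83, 88]
270 [39, 3
[... 2328 characters left out ...]
, 167, 180, 181, 179, 174, 164, 147, 117, 104, 101, 104] [93, 89, 87, 90, 97, 108, 130, 152, 160, 145, 112, 94, 97, 109, 140, 167, 179, 180, 181, 175, 165, 147, 123, 105, 98, 103]
310 [121, 123, 124, 124, 122, 122, 134, 150, 150, 129, 106, 94, 101, 123, 153, 174, 180, 180, 180, 172, 154, 130, 119, 100, 80, 87] [122, 124, 121, 122, 123, 121, 135, 152, 151, 128, 104, 96, 101, 125, 153, 172, 178, 180, 179, 172, 155, 127, 114, 102, 81, 88]
314 [118, 113, 95, 83, 101, 142, 168, 170, 145, 118, 111, 110, 115, 129, 139, 136, 134, 134, 135, 136, 125, 113, 109, 107, 118, 129] [118, 113, 95, 83, 97, 140, 169, 172, 144, 119, 109, 110, 114, 127, 135, 138, 136, 137, 136, 132, 127, 113, 110, 109, 122, 128]
```

>>> move_arm:
  gripper: [0.6,0.6,0.6,0.6,0.6,0.6,0.6]
  linear:
    - [-1,0,0.2]
    - [-2,0,0.3]
    - [-2.5,0,0.3]
    - [-2,0,0]
    - [-1,0,0]
    - [-0.3,0,0]
    - [0,0,0]
  twist: [0,0,0,0,0,0,0]

```text
clock: 11.65
position: [0.6138, 0.2319, 0.0595]
tool_rot: [-3.141, -0.0, 3.042]
force: [-0.5, -0.4, -0.2]
grip_width: 0.0511
finger_force: 0.0
```

Run:
```python
from h import *
s=monitor.observe();print(s["position"],s["force"],s["clock"])
o=[]
for n,(u,v,w,h),k in(("wrist",(160,60,320,240),2.4),("side",(250,150,80,60),4)):
    f=viewer.grab_frame(n);np.savez(n+"5.npz",**{k_:f[k_] for k_ in("img","K","eye","rotation")})
    cv2.imwrite(f"pics/{n}5.png",cv2.resize(f["img"][v:v+h,u:u+w,::-1],None,fx=k,fy=k,interpolation=cv2.INTER_CUBIC))
    o.append(cv2.resize(f["img"][v:v+h,u:u+w],None,fx=k,fy=k,interpolation=cv2.INTER_CUBIC)[:576])
a,b=o;a=cv2.resize(a,(460,345));c=np.zeros((345,800,3),np.uint8);c[:,:460]=a;c[:240,470:790]=b
cv2.imwrite("pics/re.png",c[:,:,::-1])
```

```text
[0.61382842 0.23188307 0.05947922] [-0.546893   -0.42399568 -0.15386126] 11.65
```

View pics/re.png

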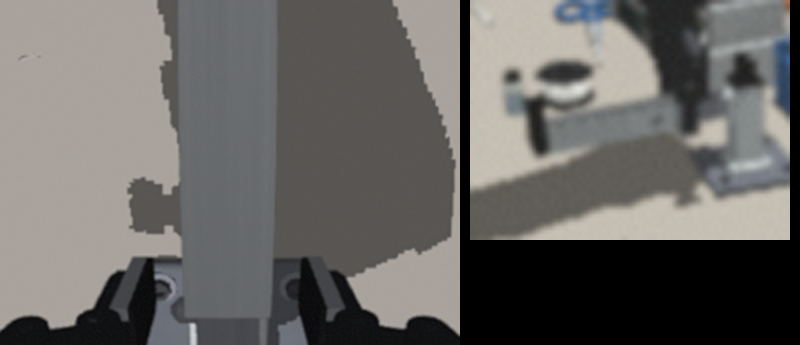

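This wrist crop (left) shows the tube's rim edge at (228, 318), between the pads (inner faces about 155 and 302, centre 228) and laterally centred. The side crop shows the fingers at the rim, in front of the column.

Run:
```python
from h import *
f=load("wrist5.npz");k=1.4375
for v in(314,318,322): print(onz(f,160+228/k,60+v/k,.0885,1))
print(f["img"][272:292,316:322].mean((1,2)).astype(int), f["eye"])
# where pad edges (x=tcp±11mm, z ~ .0785) would project
s=monitor.observe();M=Rm(s["tool_rot"])
for dx in(-.011,.011):
  for dz in(-.038,-.02,-.005): print(dx,dz,(proj(f,s["position"]+M@[dx,-.0256,dz],1)-[160,60])*k)
```

```text
[0.61094588 0.23260995 0.0885    ]
[0.61236892 0.23246986 0.0885    ]
[0.61380867 0.23232814 0.0885    ]
[103 103 102 103 103 102 102 103  99  86  77  75  76  75  76  76  76  76
  76  76] [0.53958805 0.23935925 0.20112105]
-0.011 -0.038 [141.25062982 366.1656699 ]
-0.011 -0.02 [150.04889559 332.49811989]
-0.011 -0.005 [156.27727635 309.03659647]
0.011 -0.038 [133.82256035 304.0641141 ]
0.011 -0.02 [144.62345317 274.19756522]
0.011 -0.005 [152.01940187 254.02697546]
```

>>> move_arm:
  gripper: [0.4,0.3,0,0,0,0,0]
  linear:
    - [0,0,0]
    - [0,0,0]
    - [0,0,0]
    - [0,0,0]
    - [0,0,0]
    - [0,0,0]
    - [0,0,0]
  twist: [0,0,0,0,0,0,0]
  squeeze: 60

```text
clock: 12.45
position: [0.6137, 0.2317, 0.0598]
tool_rot: [-3.141, -0.001, 3.042]
force: [-4.4, -4.1, 6.7]
grip_width: 0.0245
finger_force: 58.7
```

>>> move_arm:
  gripper: [0,0,0,0,0]
  linear:
    - [-0.2,0,0]
    - [-0.3,0,0]
    - [-0.3,0,0]
    - [-0.3,0,0]
    - [0,0,0]
  twist: [0,0,0,0,0]

```text
clock: 12.95
position: [0.6247, 0.2304, 0.0598]
tool_rot: [-3.141, -0.001, 3.042]
force: [-4.3, -4.3, 7.7]
grip_width: 0.0249
finger_force: 58.4
```

Run:
```python
from h import *
s=monitor.observe();print(s["position"],s["force"],s["grip_width"],s["clock"])
f=viewer.grab_frame("wrist");np.savez("wrist6.npz",**{k_:f[k_] for k_ in("img","K","eye","rotation")})
print(f["img"][266:296,316:322].mean((1,2)).astype(int), f["eye"])
g=f["img"].min(2);print(g[100,270:370:2])
```

```text
[0.62466173 0.23040089 0.05983606] [-4.33500054 -4.31920826  7.66211326] 0.02487359244131869 12.95
[101 101 101 101 100 101 100 101 100 101 101 101 101 102  98  82  75  75
  75  74  75  75  75  75  75  75  75  75  75  75] [0.55050901 0.23800743 0.20152207]
[156 154 148 146 146 122  81  98 105 105 106 105 103 105 104 105 103 103
 103 104 104 103 102 103 104 106 106 105 104 105 106 105 107 104 104 104
 105 107 109 106 103 103  82  82  82  83  81  82  82  82]
```

>>> move_arm:
  gripper: [0,0,0,0,0.55,0.55,0.55,0.55]
  linear:
    - [-0.4,0,0]
    - [-0.4,0,0]
    - [-0.4,0,0]
    - [0,0,0]
    - [0,0,0]
    - [0,0,0]
    - [0,0,0]
    - [0,0,0]
  twist: [0,0,0,0,0,0,0,0]

```text
clock: 13.8
position: [0.637, 0.2298, 0.0596]
tool_rot: [3.141, 0.0, 3.043]
force: [0.2, -0.1, 0.2]
grip_width: 0.0471
finger_force: 0.0
```

>>> move_arm:
  gripper: [0.55,0.55,0.55,0.55,0,0,0,0]
  linear:
    - [1.5,0,0]
    - [2,0,0]
    - [1.7,0,0]
    - [0,0,0]
    - [0,0,0]
    - [0,0,0]
    - [0,0,0]
    - [0,0,0]
  twist: [0,0,0,0,0,0,0,0]

```text
clock: 14.6
position: [0.586, 0.2345, 0.06]
tool_rot: [3.141, 0.0, 3.042]
force: [-2.9, -0.4, 7.7]
grip_width: 0.025
finger_force: 59.1
```

Run:
```python
from h import *
s=monitor.observe();print(s["position"],s["force"],s["grip_width"],s["finger_force"],s["clock"])
```

```text
[0.58599534 0.23452536 0.06000218] [-2.87108066 -0.37521451  7.74150127] 0.025024499657487834 59.062790432944894 14.6
```

>>> move_arm:
  gripper: [0,0,0,0,0,0]
  linear:
    - [-0.2,0,0]
    - [-0.2,0,0]
    - [-0.2,0,0]
    - [-0.1,0,0]
    - [0,0,0]
    - [0,0,0]
  twist: [0,0,0,0,0,0]

```text
clock: 15.2
position: [0.5924, 0.2341, 0.0601]
tool_rot: [3.142, -0.001, 3.042]
force: [-6.2, -0.6, 11.4]
grip_width: 0.0251
finger_force: 59.4
```

>>> move_arm:
  gripper: [0,0,0]
  linear:
    - [-0.1,0,0]
    - [0,0,0]
    - [0,0,0]
  twist: [0,0,0]

```text
clock: 15.5
position: [0.5934, 0.2341, 0.0601]
tool_rot: [3.141, -0.001, 3.042]
force: [-6.7, -0.1, 11.6]
grip_width: 0.0252
finger_force: 59.4
```

>>> move_arm:
  gripper: [0,0,0]
  linear:
    - [-0.1,0,0]
    - [0,0,0]
    - [0,0,0]
  twist: [0,0,0]

```text
clock: 15.8
position: [0.5941, 0.2341, 0.0601]
tool_rot: [3.141, -0.001, 3.042]
force: [-8.3, 0.6, 12.7]
grip_width: 0.0251
finger_force: 59.5
```

>>> move_arm:
  gripper: [0,0,0]
  linear:
    - [-0.1,0,0]
    - [0,0,0]
    - [0,0,0]
  twist: [0,0,0]

```text
clock: 16.1
position: [0.5944, 0.234, 0.06]
tool_rot: [-3.141, -0.002, 3.042]
force: [-13.4, 0.3, 16.8]
grip_width: 0.0251
finger_force: 60.2
```

>>> move_arm:
  gripper: [0,0,0,0]
  linear:
    - [0.2,0,0]
    - [0.1,0,0]
    - [0,0,0]
    - [0,0,0]
  twist: [0,0,0,0]

```text
clock: 16.5
position: [0.5936, 0.234, 0.0602]
tool_rot: [3.141, 0.002, 3.042]
force: [2.5, 0.7, 6.3]
grip_width: 0.0251
finger_force: 58.6
```

>>> move_arm:
  gripper: [0,0,0,0]
  linear:
    - [0.1,0,0]
    - [0.1,0,0]
    - [0,0,0]
    - [0,0,0]
  twist: [0,0,0,0]

```text
clock: 16.9
position: [0.5916, 0.2341, 0.0602]
tool_rot: [3.141, 0.002, 3.042]
force: [3.3, -0.4, 6.5]
grip_width: 0.0251
finger_force: 58.6
```

>>> move_arm:
  gripper: [0,0,0,0]
  linear:
    - [0.1,0,0]
    - [0.1,0,0]
    - [0,0,0]
    - [0,0,0]
  twist: [0,0,0,0]

```text
clock: 17.3
position: [0.5903, 0.2342, 0.0602]
tool_rot: [3.141, 0.003, 3.042]
force: [7.2, -0.0, 1.9]
grip_width: 0.0252
finger_force: 58.8
```

>>> move_arm:
  gripper: [0,0,0,0]
  linear:
    - [0.1,0,0]
    - [0.1,0,0]
    - [0,0,0]
    - [0,0,0]
  twist: [0,0,0,0]

```text
clock: 17.7
position: [0.5899, 0.2341, 0.0603]
tool_rot: [3.14, 0.006, 3.041]
force: [17.9, -0.5, -6.3]
grip_width: 0.0247
finger_force: 59.4
```

>>> move_arm:
  gripper: [0,0,0,0.6,0.6,0.6,0.6,0.6]
  linear:
    - [-0.3,0,0]
    - [-0.2,0,0]
    - [0,0,0]
    - [0,0,0]
    - [0,0,0]
    - [0,0,0]
    - [0,0,0]
    - [0,0,0]
  twist: [0,0,0,0,0,0,0,0]

```text
clock: 18.5
position: [0.5912, 0.2342, 0.0596]
tool_rot: [-3.141, -0.0, 3.042]
force: [0.4, 0.1, -0.9]
grip_width: 0.0512
finger_force: 0.0
```

>>> move_arm:
  gripper: [0.6,0.6,0.6,0.6,0.6,0.6,0.6,0.6]
  linear:
    - [0,0,-1]
    - [0,0,-2]
    - [0,0,-3]
    - [0,0,-4]
    - [0,0,-4]
    - [0,0,-3]
    - [0,0,0]
    - [0,0,0]
  twist: [0,0,0,0,0,0,0,0]

```text
clock: 19.3
position: [0.5913, 0.2343, 0.2307]
tool_rot: [3.141, 0.001, 3.042]
force: [-0.9, -0.1, -1.2]
grip_width: 0.0513
finger_force: 0.0
```

Run:
```python
from h import *
s=monitor.observe();print(s["position"],s["force"],s["grip_width"],s["clock"])
f=viewer.grab_frame("wrist");g=f["img"].min(2).astype(int)
tip=s["position"]
# expected tube rim / cap edge on top face z=.088, along the axis
d=np.array([np.cos(-.0995),np.sin(-.0995),0]);c=np.array([.5905,.2345,.0885])
pts=[c+d*a for a in np.arange(-.10,.075,.004)]
for a,p in zip(np.arange(-.10,.075,.004),pts):
    u,v=proj(f,p,1).round().astype(int); print(round(a,3),u,v,g[v,u] if 0<=v<400 else None,end=" | ")
t=viewer.grab_frame("side");print();print(t["img"][168:190,280:312:3].min(2))
```

```text
[0.59128863 0.23429295 0.23072071] [-0.85125675 -0.13291933 -1.15820919] 0.05128708583045732 19.3
-0.1 318 74 84 | -0.096 318 78 83 | -0.092 318 83 84 | -0.088 318 87 18 | -0.084 318 92 14 | -0.08 318 96 13 | -0.076 318 100 33 | -0.072 318 105 109 | -0.068 318 109 109 | -0.064 318 113 108 | -0.06 318 118 108 | -0.056 318 122 108 | -0.052 318 126 108 | -0.048 318 131 109 | -0.044 318 135 109 | -0.04 318 139 109 | -0.036 318 144 108 | -0.032 318 148 108 | -0.028 318 152 108 | -0.024 318 156 107 | -0.02 318 161 108 | -0.016 318 165 106 | -0.012 318 169 108 | -0.008 318 173 107 | -0.004 318 177 107 | 0.0 318 181 106 | 0.004 318 186 104 | 0.008 318 190 104 | 0.012 318 194 195 | 0.016 318 198 208 | 0.02 318 202 204 | 0.024 318 205 204 | 0.028 318 209 205 | 0.032 318 213 203 | 0.036 318 217 201 | 0.04 318 221 201 | 0.044 318 224 200 | 0.048 318 228 199 | 0.052 318 232 154 | 0.056 318 235 146 | 0.06 318 239 144 | 0.064 318 243 126 | 0.068 318 246 186 | 0.072 318 250 105 | 
[[122 177 177 178 177 178 177 115  48  99 121]
 [149 177 176 177 176 177 177 148  60  96 122]
 [175 178 177 176 176 179 
[... 214 characters left out ...]
 170 159 144 131 120 164 208 202 185 139]
 [146 148 131 125 110 109 176 193 153 154 125]
 [131 124 110 137 112 114 154 159 123 140 126]
 [115 113 115 159 119 116 133 137 115 136 128]
 [114 116 121 145 122 118 133 136 110 137 145]
 [119 116 122 128 121 119 133 137 116 145 163]
 [117 114 118 131 126 118 142 147 135 158 171]
 [119 116 120 133 129 128 154 162 158 172 175]
 [118 117 126 138 120 140 166 173 173 175 180]
 [121 119 120 133 104 138 171 178 178 176 179]
 [115 113 105 109  88 112 159 175 177 166 169]
 [106  95  91  87  84  90 117 157 173 137 151]
 [ 93  87  85  87  87  88  93 120 151 121 127]
 [ 87  87  86  88  84  87  87  90 114 111 114]
 [ 87  88  86  86  87  85  85  88 108 101  98]]
```

```bash
python3 -c "
from h import *
print(bot.job_done())"
```

```text
the job is handed in; nothing more can be done
None
```

The saddle arm is on the stub, saddle up; I released it and handed the job in at about 19 s, but the hand-in returned no verdict. A push-pull test found it stopped both ways with about 3 mm of play, as a popped-out button should give. The last camera check put the rim about 14 mm short of the collar, as it should be when locked. I never saw the button itself in a picture, and I did not re-image the tray or the bystanders at the end; I took neither other tube out of the tray.

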